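Put the weight, the beaker and the die back where they belong

ROBOT

A 7-joint arm with a two-finger parallel gripper is mounted at the origin on the work surface. World frame = base frame: x ahead of the robot, y to its left, z up, the work surface at z = 0. Lengths are in mm, angles in rad, forces in N, time in s.
With the tool pointing down it reaches from about 400 to 875 mm from the base axis. Payload 19.3 kg.
Tool frame: the origin (TCP) lies at the very end of the fingers, on their centre line; the grasp point (between the pads) lies 19 mm behind it (grip_point_offset is the z of the grasp point in the tool frame, in mm); z points along the fingers, y is the line along which they close (so a half turn about z gives the same grasp; the last joint's range is limited). The gripper opens to 85 mm and grips with 20 to 120 N. Pads are 22 mm wide; open, the fingers measure 114 mm over their backs; the gripper's body (76 mm by 85 mm) begins 54 mm behind the grasp point. The pads swing forward as they close: fully open they stand 13 mm farther back than shut.
Start: joints at [1.233, 0.521, -0.036, 1.599, 0.021, 1.021, -0.113], TCP at [165.353, -602.721, 231.291] pointing down, gripper open.
Joint ranges: [-2.91, 2.91], [-0.3, 2.13], [-1.5, 1.42], [0.17, 2.43], [-1.26, 4.41], [0.16, 1.93], [-2.52, 2.52]. Speed limits (rad/s): [1.89, 1.89, 2.39, 2.39, 3.01, 3.01, 3.01].

INTERFACE

Orientations are given as a 3x3 rotation matrix whose columns are the frame's x, y, z axes.
In Python, from workcell import movep, movel, goto_joints, open_gripper, clamp, wait, inverse_kinematics, read_state, camera, PlanningError, finish_job, grip_point_offset gives the robot as it stands. Calls block until the motion is done:
- movep(position, orientation): joint-space move of the TCP to a pose.
- movel(position, frame=None, max_speed=150, guard=None): straight line of the TCP; frame=None keeps the orientation; max_speed is the mean speed in mm/s. With guard (N) it stops when the force on the tool has changed by that much, and returns True; else False.
- goto_joints(angles): joint-space move.
- open_gripper() and clamp(): open the fingers fully, or close them until they stop; the grip force is fixed at half the most.
- wait(seconds).
- inverse_kinematics(position, orientation): joint angles nearest the present ones, or None.
- read_state(): the state.
- camera(name): name is "scene" or "top"; returns a dict with "image" (480x640x3 uint8, blue, green, red), "range_z" (480x640 float32, mm along the optical axis (not along the pixel's ray), 0 where there is no reading), "fx", "fy", "cx", "cy" (pixels), "cam_to_world" (4x4, takes a point from camera to world coordinates). Camera axes: x right, y up, looking along -z (the intrinsics and any distortion apply to the point x, -y, -z); pixel columns grow to the right and rows downward; lengths in mm; the calibration is good to about 2 mm. A picture is of the moment at which its call begins.
A pose or a line that the arm cannot do raises PlanningError and nothing moves.
- finish_job(): hands the job in; it is judged then, once.
The state is a dict: "time": time; "qpos": joint angles; "qvel": joint speeds; "joint_efforts": joint torques, N m; "eef_pos": TCP position; "tool_rot": TCP orientation; "ft_force": force on the tool from outside, world axes, zero at the start; "torque": the same for the moment, N m; "finger_gap": finger opening in mm; "gripper_force": force on a finger pad.
Only numpy, scipy, OpenCV 4.12 (cv2) and the standard library are available. Lean on these libraries where they do the work, as an engineer would, in place of code of your own. Each camera call takes 0.05 s, during which the arm holds its last target. There are 200 camera calls.

TASK

The three steel things have been left in each other's places: move the calibration weight to the middle of the balance pan, the empty beaker to the middle of the hotplate and the pressing die to the middle of the anvil block. Park whichever you lift first, upright and released, near the middle of the cork pad until its own place is free, and never stand anything on the bare bench. Set each down upright and gently without dropping it, let go of it, and leave the amber jar and the mortar bowl where they are.

Things in the scene. Friction and masses are not known exactly. Their poses are not given: they have to be found in the camera images.
- weight: Loose. The 0.5 kg stainless calibration weight: a plain solid steel cylinder 44 mm in diameter and 40 mm high, with a narrow neck and a small round knob (26 mm diameter) on top, 62 mm high in all. Origin: centre of its underside; z up. At the start it stands on the hotplate.
- beaker: Loose. Empty straight-sided steel beaker, open at the top, 60 mm outside diameter, 78 mm high, walls 3 mm, floor 4 mm, about 0.14 kg. Origin: centre of its underside; z up. At the start it stands on the anvil.
- die: Loose. Steel pellet-pressing die, about 0.65 kg: a dark foot flange 58 mm in diameter and 10 mm high, above it the sleeve 48 mm in diameter up to 52 mm, then a plunger 20 mm in diameter with a dark 32 mm head on top, 76 mm high in all (plunger and sleeve are one rigid piece). Origin: centre of its underside; z up. At the start it stands on the balance.
- balance: Laboratory balance: low white housing 180 x 150 mm with a small green display at its front (-x), and a round steel weighing pan 112 mm in diameter. The flat top of the pan is 55 mm above the bench. Origin: on the bench straight below the pan's centre; z up. Fixed; turned up to 0.2 rad either way.
- hotplate: Hotplate (switched off and cold): blue housing 170 x 130 mm with two black knobs at its front (-x) and a square white ceramic plate 122 x 122 mm. The flat top of the plate is 75 mm above the bench; the two knobs end 7 mm lower. Origin: on the bench straight below the plate's centre; z up. Fixed; turned up to 0.2 rad either way.
- anvil: Anvil block: dark square steel block 100 x 100 mm on a wooden base 125 x 125 mm. Its flat steel top is 55 mm above the bench. Origin: on the bench straight below the centre of the top; z up. Fixed; turned up to 0.2 rad either way.
- cork_pad: The spare spot: round flat cork pad 124 mm in diameter and 12 mm thick, empty at the start. Origin: centre of its underside, on the bench; z up. Fixed.
- jar: Bystander, loose: amber glass jar with a black lid, 60 mm in diameter, 85 mm high. Origin: centre of its underside.
- mortar: Bystander, loose: white ceramic bowl, 90 mm in diameter at the rim, 55 mm high. Origin: centre of its underside.
Mind the look-alikes: they are no part of the job. What is shaped like the die but pink or red is not meant.

How it is judged:
By the outcome, as a careful person would: the job done as asked, in the order asked, and still so for the second after the job is handed in, with the robot touching nothing.
It also fails if it takes over 128 s, if anything falls off the work surface, if the arm or the gripper's body presses on something with over 40 N, if the wrist force passes 120 N, or if a joint passes its speed limit or range.

## Working session

There is one attempt and no reset: what is moved stays moved. The work goes in short steps, each a Python script; the robot and the scene stay as the last script left them, time stands still between calls to the robot, and variables do not carry over. Pictures are saved under pics/ and viewed, at most 14 in all, crops included, and the job is handed in when it is done.

```bash
ls; mkdir -p pics
python3 - <<'E'
from workcell import *
import cv2,numpy as np
for n in("scene","top"):
    c=camera(n); cv2.imwrite(f"pics/{n}0.png",c["image"]); np.savez(f"pics/{n}0.npz",**c)
    print(n,{k:v for k,v in c.items() if k not in("image","range_z")})
s=read_state(); print(s["time"],s["tool_rot"],s["ft_force"],s["finger_gap"],grip_point_offset)
E
```

```text
pics
scene {'fx': 487.7723751799644, 'fy': 487.7723751799644, 'cx': 315.3314700522732, 'cy': 234.38690625840925, 'cam_to_world': array([[-3.84175829e-01, -7.13522533e-01,  5.85913412e-01,
         1.27379060e+03],
       [ 9.23235278e-01, -2.92255263e-01,  2.49446352e-01,
         2.80388527e+02],
       [-6.74931423e-03,  6.36767191e-01,  7.71026583e-01,
         9.95036889e+02],
       [ 0.00000000e+00,  0.00000000e+00,  0.00000000e+00,
         1.00000000e+00]])}
top {'fx': 439.3486890188815, 'fy': 439.3486890188815, 'cx': 316.1813979932498, 'cy': 242.0062239790334, 'cam_to_world': array([[-8.69857023e-03,  9.83157082e-01, -1.82555433e-01,
         3.80364701e+02],
       [-9.99962164e-01, -8.56623753e-03,  1.51342529e-03,
         1.45644873e+01],
       [-7.58784129e-05,  1.82561690e-01,  9.83194398e-01,
         9.31165376e+02],
       [ 0.00000000e+00,  0.00000000e+00,  0.00000000e+00,
         1.00000000e+00]])}
0.1 [[ 9.64364124e-01  2.64578374e-01 -3.48509777e-04]
 [ 2.64578589e-01 -9.64363672e-01  9.37148371e-04]
 [-8.81409761e-05 -9.95960493e-04 -9.99999500e-01]] [ 0.41325583 -0.31219824  0.70233792] 85.16260700579087 -18.700000000000003
```

View pics/top0.png

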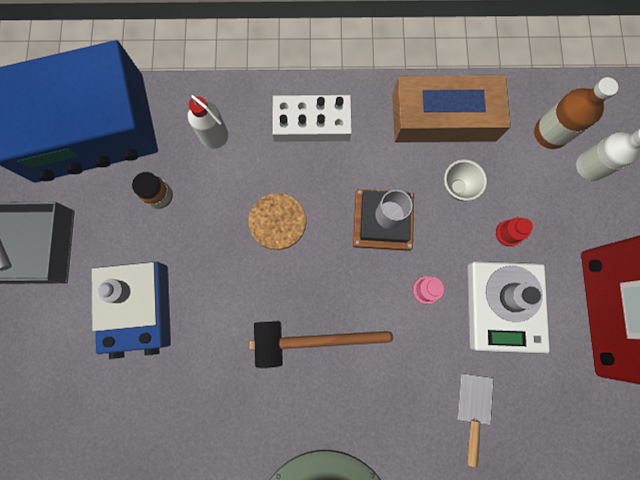

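View pics/scene0.png

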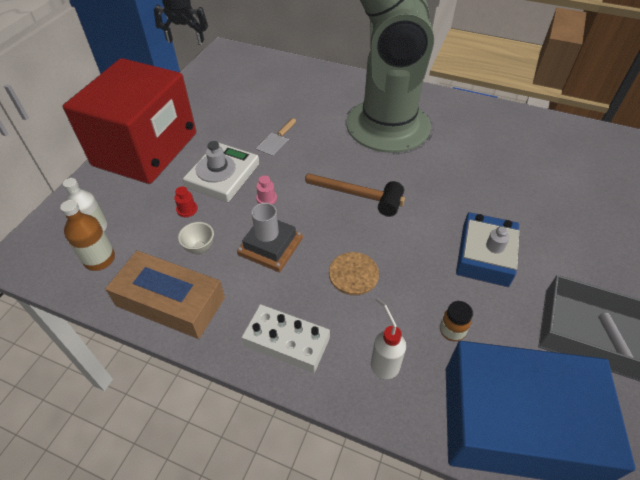

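The top view shows the weight on the hotplate at (113,290), the beaker on the anvil at (392,208) and the die on the balance at (520,296). The cork pad is empty at (277,221). The pink and red dies at (428,289) and (515,231) are look-alikes. The scene view agrees.

```bash
cat > vis.py <<'E'
import numpy as np,cv2
def cloud(c):
    z=c["range_z"].astype(float); v,u=np.mgrid[:480,:640]
    p=np.stack([(u-c["cx"])*z/c["fx"],-(v-c["cy"])*z/c["fy"],-z,np.ones_like(z)],-1)
    w=(p@np.array(c["cam_to_world"]).T)[...,:3]; w[z<=0]=np.nan; return w
def near(w,xy,r,lo,hi):
    with np.errstate(invalid="ignore"):
        m=(np.hypot(w[...,0]-xy[0],w[...,1]-xy[1])<r)&(w[...,2]>lo)&(w[...,2]<hi)
    return w[m]
def circ(p):
    (x,y),r=cv2.minEnclosingCircle(p[:,:2].astype(np.float32)); return np.round([x,y,2*r,np.median(p[:,2]),len(p)],1)
def rect(p):
    (c,s,a)=cv2.minAreaRect(p[:,:2].astype(np.float32)); return np.round([*c,*s,a,np.median(p[:,2]),len(p)],1)
E
python3 - <<'E'
from vis import *
T=dict(np.load("pics/top0.npz"));S=dict(np.load("pics/scene0.npz"))
wt,ws=cloud(T),cloud(S)
g=lambda u,v:wt[v,u,:2]
px=dict(hot=(135,310),anvil=(365,235),bal=(500,310),cork=(277,221),weight=(111,290),beaker=(384,193),die=(532,295),jar=(150,185),mortar=(465,180),pink=(428,289),red=(522,228))
for k,(u,v) in px.items(): print(k,wt[v,u].round(0))
for n,w in(("top",wt),("scene",ws)):
    print(n)
    print("hot",rect(near(w,g(*px["hot"]),110,71,79)))
    print("anvil",rect(near(w,g(*px["anvil"]),110,51,59)))
    print("pan",circ(near(w,g(*px["die"]),75,52,58)))
    print("cork",circ(near(w,g(*px["cork"]),75,9,20)))
    print("knob",circ(near(w,g(*px["weight"]),40,125,145)))
    print("weight body top",circ(near(w,g(*px["weight"]),50,110,118)))
    print("beaker",circ(near(w,g(*px["beaker"]),75,126,140)))
    print("die",circ(near(w,g(*px["die"]),45,125,140)), circ(near(w,g(*px["die"]),45,103,111)))
    print("jar",circ(near(w,g(*px["jar"]),60,78,95)),"mortar",circ(near(w,g(*px["mortar"]),70,48,60)))
    print("pink",circ(near(w,g(*px["pink"]),50,40,90)))
E
```

```text
hot [409. 364.  75.]
anvil [557. -86.  55.]
bal [ 404. -348.   54.]
cork [597.  97.  13.]
weight [443. 384. 137.]
beaker [ 644. -128.   58.]
die [ 428. -376.  132.]
jar [656. 345.  86.]
mortar [ 686. -313.   13.]
pink [ 444. -203.   77.]
red [ 563. -396.   78.]
top
hot [ 422.7  386.7  148.   123.2    5.3   75.1 3308. ]
anvil [ 598.  -131.3  100.2  100.3   86.    55.2 1393. ]
pan [ 435.2 -378.8  113.4   54.9 1482. ]
cork [ 598.1   96.4  124.1   12.  2441. ]
knob [443.6 396.4  26.6 136.4 182. ]
weight body top [443.8 395.8  44.9 115.6 249. ]
beaker [ 598.  -137.5   59.7  132.7  180. ]
die [ 428.  -377.1   33.   130.9  262. ] [ 427.3 -376.4   47.5  107.1  285. ]
jar [657.7 356.2  54.7  85.  552. ] mortar [ 672.2 -298.7   90.3   54.1  436. ]
pink [ 447.2 -217.4   48.6   54.2  470. ]
scene
hot [ 437.4  385.8  125.7  122.3    5.3   74.5 1535. ]
anvil [ 601.9 -131.7  100.2  101.2   87.3   54.6  638. ]
pan [ 439.5 -379.2  114.8   54.9  491. ]
cork [ 600.7   94.7  127.1   11.9 1523. ]
knob [446.5 394.4  27.9 134.5  96. ]
weight body top [446.9 394.   44.5 115.2 152. ]
beaker [ 600.8 -139.2   62.7  131.4  145. ]
die [ 430.5 -376.4   40.3  130.2   86. ] [ 430.7 -377.8   49.9  106.6  114. ]
jar [660.  352.8  55.8  84.5 451. ] mortar [ 674.  -300.4   91.3   53.5  281. ]
pink [ 452.3 -220.4   53.6   53.4  262. ]
```

```bash
cat > rob.py <<'E'
from workcell import *
import numpy as np
P=dict(hot=(436,386.6,75),anvil=(600,-131.5,55),pan=(437.3,-379,55),cork=(599.4,95.5,12))
TCPH=dict(weight=6,beaker=24,die=15)   # TCP above underside when gripped
UP=240
def R(xy):
    a=np.arctan2(xy[1],xy[0]); c,s=np.cos(a),np.sin(a)
    return np.array([[-s,c,0],[c,s,0],[0,0,-1.]])
def say(m):
    s=read_state(); print(m,round(s["time"],1),s["eef_pos"].round(1) if hasattr(s["eef_pos"],"round") else s["eef_pos"],"gap",round(s["finger_gap"],1),"F",np.round(s["ft_force"],1),"grip",np.round(s["gripper_force"],1),flush=True)
def pick(o,xy,z):
    x,y=xy; open_gripper(); movep([x,y,UP],R(xy)); say("above")
    hit=movel([x,y,z+TCPH[o]],max_speed=120,guard=12)
    say(f"down hit={hit}")
    if hit: raise SystemExit("unexpected contact")
    clamp(); say("clamped")
    movel([x,y,UP],max_speed=120); say("lifted")
def place(o,xy,z):
    x,y=xy; h=z+TCPH[o]
    movep([x,y,UP],R(xy)); movel([x,y,h+10],max_speed=120); wait(0.3); say("above place")
    hit=movel([x,y,h-4],max_speed=15,guard=4); say(f"touch hit={hit} expected z {h}")
    if not hit or abs(read_state()["eef_pos"][2]-h)>4: raise SystemExit("check touch")
    open_gripper(); say("released"); movel([x,y,UP],max_speed=120)
E
python3 - <<'E'
from rob import *
pick("beaker",(599.4,-138.3),55)
E
```

```text
above 2.6 [ 599.1 -139.6  239.9] gap 85.6 F [ 0.5  0.3 -0.2] grip 0.0
down hit=False 4.1 [ 599.8 -138.4   79.7] gap 85.5 F [ 0.2  0.1 -0.7] grip 0.0
clamped 4.5 [ 599.7 -138.5   79.9] gap 59.3 F [-3.1 -0.1 10.3] grip 63.8
lifted 6.0 [ 599.1 -138.3  239.3] gap 59.2 F [-0.2 -0.2 -1.2] grip 64.4
```

Run:
```python
from rob import *
from vis import *
place("beaker",P["cork"][:2],12)
for n in("top","scene"):
    c=camera(n); w=cloud(c); cv2.imwrite(f"pics/{n}1.png",c["image"])
    print(n,"beaker",circ(near(w,P["cork"][:2],60,80,100)),"die",circ(near(w,(429,-377),50,103,140)) )
```

```text
above place 8.9 [599.5  95.5  46.2] gap 58.9 F [-0.1  0.5 -1.6] grip 64.4
touch hit=True expected z 36 9.6 [599.3  95.5  36.9] gap 58.8 F [-1.  -0.8  7.7] grip 64.9
released 10.0 [598.9  95.3  36.4] gap 85.7 F [-1.   0.5 -0.5] grip 0.0
top beaker [ 0.  0.  0. nan  0.] die [ 427.6 -377.    47.7  129.3  437. ]
scene beaker [600.2  93.7  62.2  87.1 190. ] die [ 430.  -378.4   50.4  109.4  219. ]
  return _methods._mean(a, axis=axis, dtype=dtype,
  ret = ret.dtype.type(ret / rcount)
```

Beaker is parked upright (rim ~88–90 mm, at 600, 94; the top view is hidden by the arm). Next the die goes to the anvil.

Run:
```python
from rob import *
pick("die",(429.2,-377.2),55)
place("die",P["anvil"][:2],55)
```

```text
above 13.9 [ 430.1 -376.2  240. ] gap 85.4 F [ 0.9  0.3 -0.4] grip 0.0
down hit=False 15.5 [ 429.5 -377.4   70.6] gap 85.2 F [ 0.6 -0.  -0.3] grip 0.0
clamped 16.0 [ 429.4 -377.4   70.6] gap 46.5 F [-1.4  1.3  7.7] grip 60.8
lifted 17.5 [ 429.  -377.   239.3] gap 47.1 F [ 0.1  0.7 -5.6] grip 62.4
above place 20.5 [ 600.1 -131.6   80.2] gap 47.0 F [-0.2 -0.3 -4.8] grip 62.4
touch hit=True expected z 70 21.1 [ 599.9 -131.5   70.6] gap 46.8 F [-2.6  0.   9.1] grip 63.6
released 21.6 [ 599.2 -131.5   69.6] gap 85.2 F [0.  1.2 0.2] grip 0.0
```

Run:
```python
from rob import *
pick("weight",(445.2,395.1),75)
place("weight",P["pan"][:2],55)
from vis import *
for n in("top","scene"):
    c=camera(n); w=cloud(c); cv2.imwrite(f"pics/{n}2.png",c["image"])
    for k,xy,lo,hi in(("beaker",P["cork"],80,100),("die",P["anvil"],103,140),("weight",P["pan"],88,125)):
        p=near(w,xy[:2],60,lo,hi)
        if len(p): print(n,k,circ(p))
```

```text
above 25.3 [446.1 394.1 239.9] gap 85.6 F [-0.7 -0.2 -0.3] grip 0.0
down hit=False 26.8 [445.5 395.4  81.7] gap 85.5 F [-0.4  0.7  0.2] grip 0.0
clamped 27.3 [445.4 395.2  81.5] gap 42.8 F [ 0.2 -1.2  6.8] grip 60.8
lifted 28.8 [445.  394.9 239.3] gap 42.4 F [ 0.8 -0.5 -4.9] grip 61.4
above place 33.4 [ 437.3 -379.1   71.2] gap 42.7 F [-0.5  0.3 -4.7] grip 61.4
touch hit=True expected z 61 34.0 [ 437.2 -379.    61.5] gap 42.0 F [-1.6  0.7  8.7] grip 62.7
released 34.5 [ 436.7 -378.6   60.8] gap 85.5 F [-0.4 -0.1 -0.1] grip 0.0
top beaker [597.7  95.4  60.7  89.2 205. ]
top die [ 598.1 -131.2   47.9  110.2  463. ]
top weight [ 435.4 -377.8   45.5   97.3  441. ]
scene beaker [600.4  93.7  61.8  87.5 191. ]
scene die [ 602.7 -133.6   48.6  109.6  290. ]
scene weight [ 440.9 -377.5   44.    97.6  188. ]
```

View pics/scene2.png

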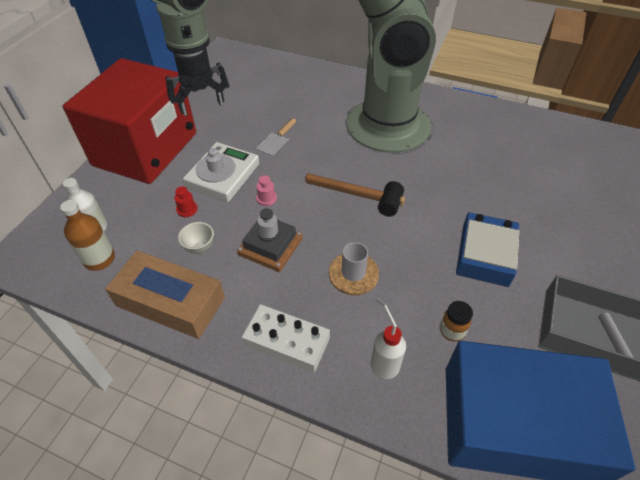

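The weight stands on the balance at (215,160), the die on the anvil at (267,225) and the beaker on the cork pad at (354,262), all upright. The hotplate is free at (492,245), so I'll move the beaker there.

Run:
```python
from rob import *
from vis import *
for n in("top","scene"):
    print(n,rect(near(cloud(camera(n)),P["hot"][:2],95,72.5,79)))
pick("beaker",(599.2,94.6),12)
place("beaker",P["hot"][:2],75)
movep([500,150,350],R((500,150))); wait(0.5)
for n in("top","scene"):
    c=camera(n); w=cloud(c); cv2.imwrite(f"pics/{n}3.png",c["image"])
    for k,xy,lo,hi in(("beaker",P["hot"],145,160),("die",P["anvil"],103,140),("weight",P["pan"],88,125),("jar",(659,354.5),78,95),("mortar",(673,-299.5),48,60)):
        p=near(w,xy[:2],60,lo,hi)
        if len(p): print(n,k,circ(p))
say("end")
```

```text
top [ 425.7  386.5  142.   123.5    5.4   75.2 3783. ]
scene [ 439.1  385.7  124.9  122.3    5.3   74.7 1749. ]
above 38.4 [599.5  93.2 239.9] gap 85.2 F [ 0.5 -0.6 -0.5] grip 0.0
down hit=False 40.2 [599.5  94.6  36.6] gap 85.3 F [-0.1  0.8  0.4] grip 0.0
clamped 40.6 [599.5  94.6  36.7] gap 58.7 F [-2.4 -2.5  9.6] grip 63.7
lifted 42.5 [599.   94.5 239.4] gap 58.9 F [ 0.1  0.2 -1.9] grip 64.4
above place 45.3 [436.1 386.6 109.3] gap 59.2 F [-0.   0.8 -1.1] grip 64.4
touch hit=True expected z 99 45.9 [436.  386.6  99.7] gap 58.8 F [-1.4 -2.4  8.9] grip 65.0
released 46.3 [435.8 386.2  99.2] gap 85.6 F [-0.3  0.   0.3] grip 0.0
top beaker [432.3 388.2  59.8 152.  164. ]
top die [ 598.  -131.3   48.   109.8  463. ]
top weight [ 436.1 -377.1   44.7   97.2  445. ]
top mortar [ 672.4 -299.1   90.9   53.9  438. ]
scene beaker [434.9 385.   65.8 150.5 189. ]
scene die [ 600.8 -132.9   47.5  109.5  288. ]
scene weight [ 439.4 -378.1   45.5   97.8  186. ]
scene jar [661.2 354.   55.   84.5 448. ]
scene mortar [ 674.3 -301.    91.5   53.5  288. ]
end 49.3 [500. 150. 350.] gap 85.5 F [-0.7 -0.  -0.2] grip 0.0
```

View pics/top3.png

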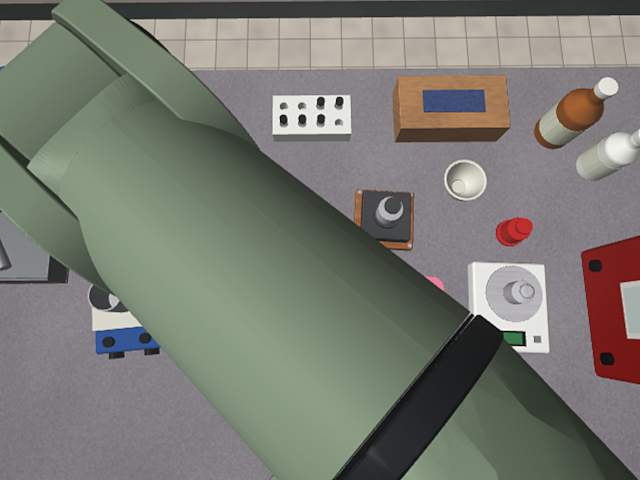

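The top view is partly covered by the arm. The die at (388,212) and the weight at (518,291) stand in place, and the beaker on the hotplate at (105,296) measures upright and within about 4 mm of the middle. The jar and mortar are unmoved, so I'm handing in.

```bash
python3 -c "
from workcell import *
print(finish_job())"
```

```text
the job is handed in; nothing more can be done
None
```

The job is handed in after about 49 s of robot time: the weight is on the balance pan, the beaker on the hotplate (parked first on the cork pad) and the die on the anvil, all upright, released and within about 4 mm of the middle, with the jar and mortar untouched.

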